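# Raise the hold-down and load the bench block

### The arm

A 6-joint arm with a two-finger parallel gripper is mounted at the origin on a cart in front of the work surface, level with it; the furniture and walls round the work are solid. World frame = base frame: x ahead of the robot, y to its left, z up, the work surface at z = 0. Lengths are in m, angles in rad, forces in N, time in s.
With the tool pointing down it reaches from about 0.375 to 0.9 m from the base axis. Payload 3.1 kg.
Tool frame: the origin (TCP) lies between the finger pads; the fingertips stand 25 mm ahead of it and the grasp point (between the pads) lies 6 mm ahead of it; y points along the fingers, x is the direction in which the jaws open and shut, and the axes are right-handed (so a half turn about y gives the same grasp; the last joint's range is limited). The gripper opens to 87 mm and grips with 3 to 60 N. Pads are 19 mm wide; open, the fingers measure 117 mm over their backs; the gripper's body (75 mm by 190 mm) begins 51 mm behind the grasp point.
Start: joints at [1.153, 0.527, 1.433, -0, 1.181, -0.178], TCP at [0.148, 0.607, 0.248] pointing down, gripper open.
Joint ranges: [-3.08, 3.08], [-0.75, 2.2], [0.22, 2.44], [-1.43, 4.57], [0, 2.65], [-2.85, 2.85]. Speed limits (rad/s): [2.79, 2.79, 3.14, 3.14, 3.14, 3.14].

### API

Orientations are given as a unit quaternion [x, y, z, w].
In Python, from rig import robot gives the robot as it stands.
- The arm moves only by the tool carry_out, never from a script. Its argument "moves" is a list of rows, each a list of 7 numbers: the opening, from 0 (shut) to 1 (fully open), then the shift along the tool's x, y, z in cm, then the turn, a rotation vector about the tool's x, y, z in rad. In form: [[grip, x, y, z, rx, ry, rz], ...]. A call has 1 to 20 rows; each row is the pose to reach, as a shift and turn from the pose commanded when the call began, along the tool's axes at that moment; what a row does not reach only later rows make up. A row lasts 1/10 s, in which the tool goes at most 50 mm and 8.59 degrees, less where a joint would pass 70% of its speed; a pose out of reach is approached as far as the arm can. A call with a gripper value outside its range is refused whole. The fingers move at their own pace and stop on an object; "force" is the grip in N (left out, the last holds). Time passes only in rows, so rows that repeat a pose let the fingers close. It gives the time, the measured TCP pose, the force and the opening at its end, in the units of the state.
- robot.get_obs(): the state, without advancing time (a new reading comes with each control period).
- robot.camera(name): name is "scene" or "top"; returns the picture (420x560x3 uint8, red, green, blue); there is no depth.
- robot.camera_params(name): a dict with "fx", "fy", "cx", "cy" (pixels), "extrinsics" (4x4, takes a point from camera to world coordinates). Camera axes: x right, y down, z forward; pixel columns grow to the right and rows downward; lengths in m; the calibration is good to about 2 mm. A picture is of the moment at which its call begins. camera_params takes no time and is no camera call.
- robot.hand_in(): hands the job in, once; it reports no verdict.
The state is a dict: "time": time; "q": joint angles; "joint_velocities": joint speeds; "joint_torque": joint torques, N m; "position": TCP position; "tool_rot": TCP orientation; "ft_force": force on the tool from outside, world axes, zero at the start; "moment": the same for the moment, N m; "grip_width": finger opening in m.
Only numpy, scipy, OpenCV 4.12 (cv2) and the standard library are available. Lean on these libraries where they do the work, as an engineer would, in place of code of your own. Each camera call takes 0.05 s, during which the arm holds its last target.

### The job

Push the counterweighted hold-down arm up past its balance point so that it swings back and stays raised by itself. Then push the square steel bench block along the bench into the dock until it is fully home against the back stop, and leave the arm up. Nothing is to be picked up: the block stays flat on the bench, and the small things standing about stay where they are.

Things in the scene. Friction and masses are not known exactly. Their poses are not given: they have to be found in the camera images.
- dock: Smooth metal dock fixed to the bench; origin on the bench under its hinge. A block enters along its +x; y left, z up. Back stop: face at x=-75 mm, 18 mm high. Guides 15 mm high, 79 mm apart, flare from x=-106 to the mouth at x=-135 mm (97 mm inside, 120 outside). The hinge (along y) is 85 mm up, between cheeks 54 mm over all, x -18 to 18 mm.
- holddown (a joint): Hold-down arm, rad. 0 = down: level boom from the hinge 112 mm towards the mouth; its foot at x=-100 mm hangs to 11 mm over the bench and bars the dock. Grows as the arm swings up and back, away from the mouth. Balance at about 0.9: below it falls shut, above it swings on by itself to its stop at 1.7. 1 to 3 N on the crossbar, level along the dock's +x, start it.
- crossbar (a point): Middle of the arm's crossbar: two wooden grip sleeves that turn on their pin, 90 mm over all along the dock's y, 16 mm thick, on a central stalk. Arm down: 125 mm from the hinge towards the mouth and 105 mm above the hinge, 190 mm over the bench. It swings on a 163 mm radius about the hinge, 248 mm up at the top of the swing. Its axes turn with the arm.
- block_center (a point): Centre (10 mm up) of the square steel bench block on a thin rubber pad, 67x67x20 mm, about 0.5 kg, on the bench before the mouth of the dock, roughly square with it. Its x axis points roughly along the dock's x. Fully home this point lies at x=-108.5 mm of the dock, and the block's rear face, at x=-142 mm, is still 7 mm outside the guides.
- wax: Green block of carving wax, 37 x 53 x 24 mm, left of the dock; a bystander. Origin: centre of its underside.
- spool: Wooden spool of thread, 24 mm across, 30 mm high, right of the dock; a bystander. Origin: centre of its underside.
- eyeglass: Black folding loupe, 39 x 21 x 21 mm, lying right of the dock's mouth; a bystander. Origin: centre of its underside.
There are look-alikes about, which are no part of the job. Leave any blue or orange look-alike of the part that bears block_center alone.

How it is judged:
By the outcome, as a careful person would: the job done as asked, in the order asked, and still so for the second after the job is handed in, with the robot touching nothing.
It also fails if it takes over 58 s, if anything falls off the work surface, if the arm or the gripper's body presses on something with over 40 N, if the wrist force passes 120 N, or if a joint passes its speed limit or range.

## Working session

There is one attempt and no reset: what is moved stays moved. The work goes in short steps, Python scripts to look and compute and a tool call to move; the robot and the scene stay as the last step left them, time stands still between calls to the robot, and variables do not carry over. Pictures are saved under pics/ and viewed, and the job is handed in when it is done.

Besides the shell and the picture viewer there is one more tool, called after "Request:" as a command line: name --pt "numbers of a row" for each row, then --argument value for the rest. carry_out: Moves the arm, as the interface text tells. Its arguments: {"type":"object","properties":{"moves":{"type":"array"},"force":{"type":"number"}},"required":["moves"]}

```bash
mkdir -p pics; ls; python3 - <<'E'
from rig import robot
import cv2
o=robot.get_obs(); print(o)
for n in("scene","top"):
    im=robot.camera(n); cv2.imwrite(f"pics/{n}0.png",im[:,:,::-1]); print(n,robot.camera_params(n))
E
```

```text
pics
{'time': 0.0, 'q': array([ 1.15348493e+00,  5.28421425e-01,  1.43391365e+00, -1.34032669e-05,
        1.18140365e+00, -1.78534315e-01]), 'joint_velocities': array([-7.39644715e-04, -2.86904192e-04, -5.46636550e-04, -9.03675272e-04,
        8.86495058e-04, -7.73147949e-05]), 'joint_torque': array([ 8.19181842e-04, -4.40046608e+01, -1.76593727e+01,  6.35140669e-02,
        5.82178950e-02, -1.37995485e-04]), 'position': array([0.14753399, 0.6066296 , 0.24659547]), 'tool_rot': array([ 0.55635122,  0.43622111, -0.43755775, -0.55563268]), 'ft_force': array([ 0.48640755, -0.20417307, -0.52881879]), 'moment': array([-0.01312824,  0.01568301, -0.05207744]), 'grip_width': 0.08701060520536373}
scene {'fx': 437.1093632566594, 'fy': 437.1093632566594, 'cx': 276.2254076800989, 'cy': 211.14723781592065, 'extrinsics': array([[ 0.45714675, -0.68187918,  0.57101456,  0.10730984],
       [-0.88924385, -0.33873798,  0.3074117 , -0.14569985],
       [-0.01619332, -0.64830344, -0.76120984,  0.80951256],
       [ 0.        ,  0.        ,  0.        ,  1.        ]])}
top {'fx': 482.68218676785096, 'fy': 482.68218676785096, 'cx': 285.8373421858949, 'cy': 202.83512822445638, 'extrinsics': array([[ 0.0177304 , -0.99193314,  0.12551608,  0.46990744],
       [-0.99984168, -0.01740155,  0.00371599,  0.1304936 ],
       [-0.00150184, -0.12556209, -0.99208463,  1.1814907 ],
       [ 0.        ,  0.        ,  0.        ,  1.        ]])}
```

View pics/scene0.png

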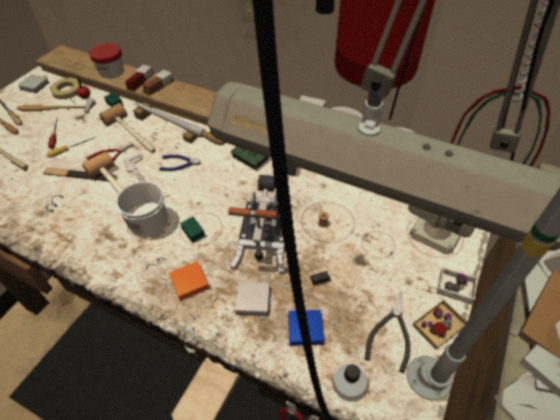

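View pics/top0.png

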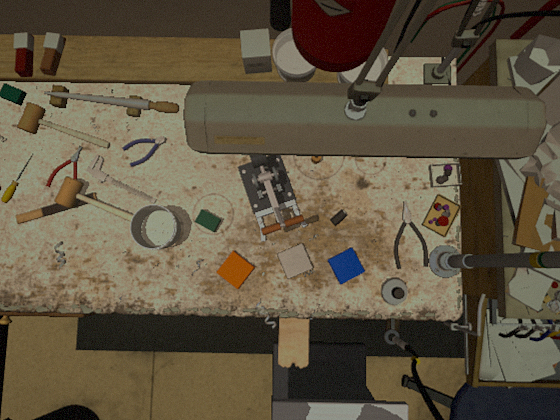

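```bash
python3 - <<'E'
from rig import robot
from scipy.spatial.transform import Rotation as R
import numpy as np
print(np.round(R.from_quat(robot.get_obs()['tool_rot']).as_matrix(),3))
E
```

```text
[[ 0.237 -0.001 -0.972]
 [ 0.972 -0.002  0.237]
 [-0.002 -1.     0.   ]]
```

```bash
python3 - <<'E'
import cv2
a=cv2.imread('pics/top0.png')[140:300,180:380]; cv2.imwrite('pics/topc.png',cv2.resize(a,None,fx=4,fy=3.75*4/3.75,interpolation=cv2.INTER_CUBIC)[:600])
a=cv2.imread('pics/scene0.png')[160:350,150:380]; cv2.imwrite('pics/scenec.png',cv2.resize(a,None,fx=3,fy=3,interpolation=cv2.INTER_CUBIC))
E
```

```text
(no output)
```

View pics/topc.png

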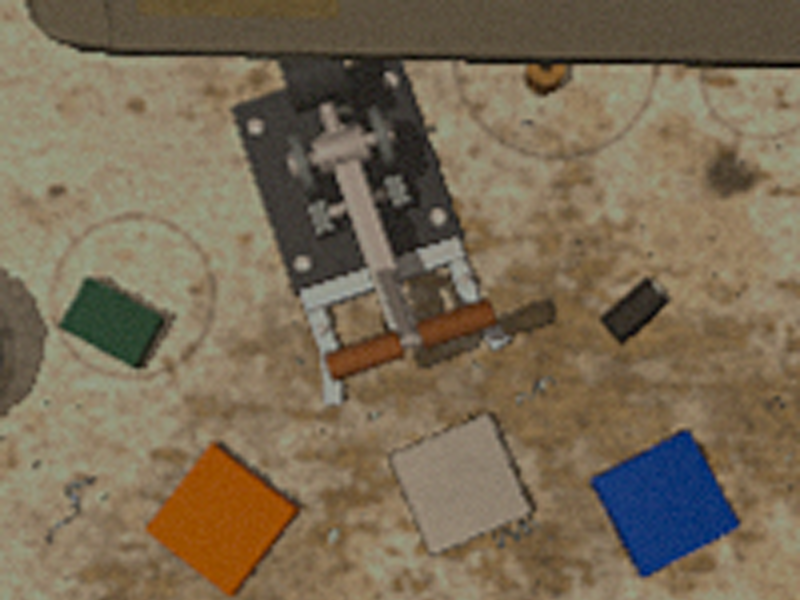

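View pics/scenec.png

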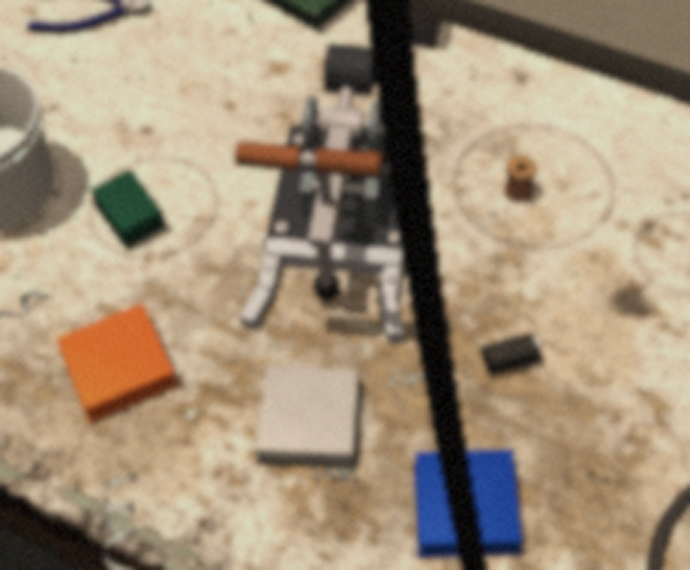

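```bash
cat > h.py <<'E'
import numpy as np, cv2
from rig import robot
P={n:robot.camera_params(n) for n in("scene","top")}
def ray(n,u,v):
    p=P[n];E=p['extrinsics'];d=E[:3,:3]@np.array([(u-p['cx'])/p['fx'],(v-p['cy'])/p['fy'],1]);return E[:3,3],d
def onz(n,u,v,z):
    o,d=ray(n,u,v);return o+d*(z-o[2])/d[2]
def tri(a,b):
    o1,d1=ray("top",*a);o2,d2=ray("scene",*b)
    s=np.linalg.lstsq(np.stack([d1,-d2],1),o2-o1,rcond=None)[0]
    p,q=o1+s[0]*d1,o2+s[1]*d2;return (p+q)/2,np.linalg.norm(p-q)
def proj(n,X):
    p=P[n];E=p['extrinsics'];c=E[:3,:3].T@(np.asarray(X)-E[:3,3]);return c[0]/c[2]*p['fx']+p['cx'],c[1]/c[2]*p['fy']+p['cy']
T=lambda u,v:(u/4+180-.375,v/4+140-.375)
S=lambda u,v:(u/3+150-.33,v/3+160-.33)
E
python3 - <<'E'
from h import *
np.set_printoptions(precision=4,suppress=True)
im=cv2.imread('pics/top0.png')
hsv=cv2.cvtColor(im,cv2.COLOR_BGR2HSV)
# block segmentation: low-sat region near
c=hsv[261,295];print('block hsv',c, im[261,295], im[285,280])
bc=[T(490,412),T(533,513),T(433,553),T(389,455)]
B=np.array([onz("top",*p,0.02) for p in bc]);print(B,B.mean(0))
sc=[S(276,367),S(360,368),S(357,455),S(260,450)]
Bs=np.array([onz("scene",*p,0.02) for p in sc]);print(Bs,Bs.mean(0))
def ends(n,roi):
    im=cv2.imread(f'pics/{n}0.png');h=cv2.cvtColor(im,cv2.COLOR_BGR2HSV)
    m=cv2.inRange(h,(3,120,60),(14,225,200));z=np.zeros_like(m);x0,y0,x1,y1=roi;z[y0:y1,x0:x1]=m[y0:y1,x0:x1]
    r=cv2.minAreaRect(cv2.findNonZero(z));print(n,cv2.countNonZero(z),r);return cv2.boxPoints(r)
e1=ends("top",(255,205,310,240));print(e1);e2=ends("scene",(220,200,300,222));print(e2)
L=onz("top",*T(330,362),.19);Rr=onz("top",*T(492,316),.19);print('bar',L,Rr,np.linalg.norm(L-Rr),(L+Rr)/2)
print('tri left',tri(T(330,362),S(237,153)))
# plate
for n,p in dict(rearL=(235,108),frontL=(300,296),frontR=(462,243),stopL=(303,303),stopR=(468,250),tipL=(333,402),tipR=(497,346)).items(): print(n,onz("top",*T(*p),0.015))
print('sc stopL,R,tips',[onz("scene",*S(*p),0.015) for p in [(272,258),(403,262),(250,322),(396,335)]])
E
```

```text
block hsv [ 15  58 140] [108 124 140] [ 81 110 132]
[[0.5213 0.094  0.02  ]
 [0.4617 0.0676 0.02  ]
 [0.437  0.1268 0.02  ]
 [0.4945 0.1541 0.02  ]] [0.4786 0.1106 0.02  ]
[[0.4946 0.1489 0.02  ]
 [0.5201 0.0963 0.02  ]
 [0.4604 0.0671 0.02  ]
 [0.4347 0.1264 0.02  ]] [0.4775 0.1097 0.02  ]
top 269 ((282.550048828125, 221.15000915527344), (17.0762996673584, 45.853031158447266), 71.56504821777344)
[[258.1    220.3   ]
 [301.6    205.8   ]
 [307.0001 222.    ]
 [263.5001 236.5   ]]
scene 294 ((252.51524353027344, 212.2867889404297), (47.37928771972656, 7.765928268432617), 4.085616588592529)
[[228.6091 214.4721]
 [229.1625 206.7259]
 [276.4213 210.1015]
 [275.868  217.8477]]
bar [0.5379 0.1819 0.19  ] [0.5631 0.099  0.19  ] 0.08667509365509671 [0.5505 0.1405 0.19  ]
tri left (array([0.5366, 0.184 , 0.1876]), np.float64(0.004793824948392889))
rearL [0.7052 0.2532 0.015 ]
frontL [0.5897 0.2102 0.015 ]
frontR [0.6239 0.1123 0.015 ]
stopL [0.5855 0.2083 0.015 ]
stopR [0.6197 0.1086 0.015 ]
tipL [0.5259 0.1886 0.015 ]
tipR [0.5614 0.0902 0.015 ]
sc stopL,R,tips [array([0.5771, 0.2007, 0.015 ]), array([0.6176, 0.1116, 0.015 ]), array([0.521 , 0.1863, 0.015 ]), array([0.5582, 0.0875, 0.015 ])]
```

```bash
python3 - <<'E'
import cv2
a=cv2.imread('pics/top0.png')[150:250,235:325]
a=cv2.convertScaleAbs(a,alpha=1.4)
cv2.imwrite('pics/topd.png',cv2.resize(a,None,fx=6,fy=6,interpolation=cv2.INTER_CUBIC))
E
```

```text
(no output)
```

View pics/topd.png

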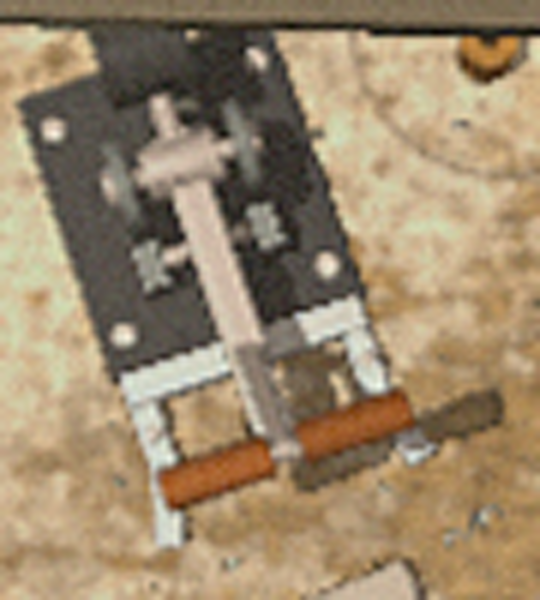

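```bash
python3 - <<'E'
from h import *
np.set_printoptions(precision=4,suppress=True)
D=lambda u,v:(u/6+235-.42,v/6+150-.42)
def seg(name,a,b,z):
    A=onz("top",*D(*a),z);B=onz("top",*D(*b),z);d=B-A
    print(name,A[:2],B[:2],'mid',((A+B)/2)[:2],'len',np.linalg.norm(d),'ang',np.degrees(np.arctan2(d[1],d[0])))
seg('plateL',(112,378),(20,103),.003)
seg('plateR',(362,300),(275,35),.003)
seg('stoprear',(120,375),(362,300),.018)
seg('stopfront',(128,402),(370,326),.018)
seg('guide inner',(160,395),(345,335),.015)
seg('tips outer',(158,545),(435,450),.015)
seg('tips inner',(184,540),(405,460),.015)
seg('bar',(163,490),(411,405),.19)
seg('bolts',(123,335),(327,263),.005)
seg('boltsL',(123,335),(52,128),.005)
seg('boltsR',(327,263),(258,57),.005)
seg('cheeks',(115,185),(240,142),.085)
seg('boomaxis',(240,340),(190,175),.095)
E
```

```text
plateL [0.5935 0.2145] [0.7073 0.2556] mid [0.6504 0.235 ] len 0.12099780307913546 ang 19.85764687471031
plateR [0.6275 0.1127] [0.7379 0.1505] mid [0.6827 0.1316] len 0.11669594256788626 ang 18.918198709468683
stoprear [0.5932 0.2102] [0.6255 0.1129] mid [0.6093 0.1616] len 0.10249835947006022 ang -71.6439247696807
stopfront [0.5823 0.2067] [0.6149 0.1095] mid [0.5986 0.1581] len 0.10249996149184236 ang -71.44660774259877
guide inner [0.5857 0.194 ] [0.6114 0.1196] mid [0.5985 0.1568] len 0.07879396737841626 ang -70.91041007954965
tips outer [0.5251 0.1934] [0.5653 0.0825] mid [0.5452 0.1379] len 0.11795646001217842 ang -70.05285553962328
tips inner [0.5273 0.183 ] [0.5611 0.0945] mid [0.5442 0.1387] len 0.09465832959561193 ang -69.08386167552459
bar [0.5356 0.1827] [0.5664 0.0981] mid [0.551  0.1404] len 0.08996199752258924 ang -70.0247868138422
bolts [0.611  0.2103] [0.6423 0.1273] mid [0.6267 0.1688] len 0.08865161508015428 ang -69.37238177893204
boltsL [0.611  0.2103] [0.6966 0.2418] mid [0.6538 0.2261] len 0.09119792322423993 ang 20.230582755009028
boltsR [0.6423 0.1273] [0.728  0.1574] mid [0.6851 0.1423] len 0.09082364104966718 ang 19.31028505810397
cheeks [0.6594 0.2094] [0.677  0.1618] mid [0.6682 0.1856] len 0.050787579783421806 ang -69.7187194034946
boomaxis [0.5991 0.1599] [0.662  0.1803] mid [0.6306 0.1701] len 0.06609768547442474 ang 17.915966713015184
```

```bash
python3 - <<'E'
from h import *
np.set_printoptions(precision=3,suppress=True)
for u,v in [(265,20),(290,210),(318,410)]:
    o,d=ray("scene",u,v)
    print((u,v),[ (np.round(o+d*s,2).tolist(),np.round(proj("top",o+d*s)).tolist()) for s in (.1,.2,.3,.5,.7)])
for n,a,b in [('lampL',(187,130),(213,115)),('lamp lower front L',(195,152),(222,138)),('lamp knob',(357,104),(372,115)),('lamp R lower',(540,157),(555,235)),('cup rim R',(182,215),(163,200)),('cup rim near',(150,248),(146,218)),('spool',(316,158),(323,217))]:
    print(n,*tri(a,b))
Xm=np.array([.669,.1828,0]);e=np.array([.942,.3355,0])
for nm,x,z in [('boomtip',-.112,.085),('hinge',0,.085),('bar',-.125,.19)]:
    q=Xm+e*x+[0,0,z];print(nm,q,proj("top",q),proj("scene",q))
E
```

```text
(265, 20) [([0.19, -0.1, 0.76], [570.0, 623.0]), ([0.28, -0.05, 0.71], [481.0, 479.0]), ([0.36, -0.0, 0.67], [414.0, 369.0]), ([0.54, 0.09, 0.57], [317.0, 212.0]), ([0.71, 0.19, 0.48], [251.0, 105.0])]
(290, 210) [([0.17, -0.12, 0.73], [576.0, 634.0]), ([0.22, -0.09, 0.66], [500.0, 512.0]), ([0.28, -0.06, 0.58], [446.0, 426.0]), ([0.4, -0.01, 0.43], [375.0, 311.0]), ([0.52, 0.05, 0.28], [330.0, 239.0])]
(318, 410) [([0.14, -0.14, 0.7], [581.0, 644.0]), ([0.17, -0.13, 0.6], [516.0, 540.0]), ([0.2, -0.13, 0.49], [473.0, 471.0]), ([0.26, -0.11, 0.28], [419.0, 384.0]), ([0.32, -0.1, 0.07], [387.0, 333.0])]
lampL [0.737 0.342 0.219] 0.005614378450106739
lamp lower front L [0.707 0.32  0.182] 0.020385848332513588
lamp knob [0.769 0.004 0.309] 0.0010886859405929456
lamp R lower [ 0.683 -0.349  0.255] 0.02330966449821891
cup rim R [0.569 0.377 0.091] 0.019171026273551658
cup rim near [0.515 0.433 0.053] 0.042192061890933774
spool [0.727 0.064 0.028] 0.0018627299152889798
boomtip [0.563 0.145 0.085] (np.float64(280.8236042879088), np.float64(222.40719889139186)) (np.float64(257.5923754705133), np.float64(240.28687055902697))
hinge [0.669 0.183 0.085] (np.float64(265.40181249427246), np.float64(176.502574865405)) (np.float64(265.6216035846716), np.float64(200.10918923058463))
bar [0.551 0.141 0.19 ] (np.float64(282.2260750908218), np.float64(224.02245408250457)) (np.float64(253.73153809113776), np.float64(212.14115800424005))
```

```bash
python3 - <<'E'
from h import *
np.set_printoptions(precision=3,suppress=True)
o,a=ray("top",200,153.5);_,b=ray("top",520,157);n=np.cross(a,b)
import cv2
im=cv2.imread('pics/scene0.png')[60:260,200:560];cv2.imwrite('pics/lamp.png',cv2.resize(im,None,fx=2,fy=2))
for p in [(230,140),(330,171),(400,192),(540,233)]:
    c,d=ray("scene",*p);s=n@(o-c)/(n@d);print(p,c+s*d)
E
```

```text
(230, 140) [0.693 0.277 0.205]
(330, 171) [0.693 0.049 0.212]
(400, 192) [ 0.692 -0.089  0.219]
(540, 233) [ 0.691 -0.322  0.233]
```

View pics/lamp.png

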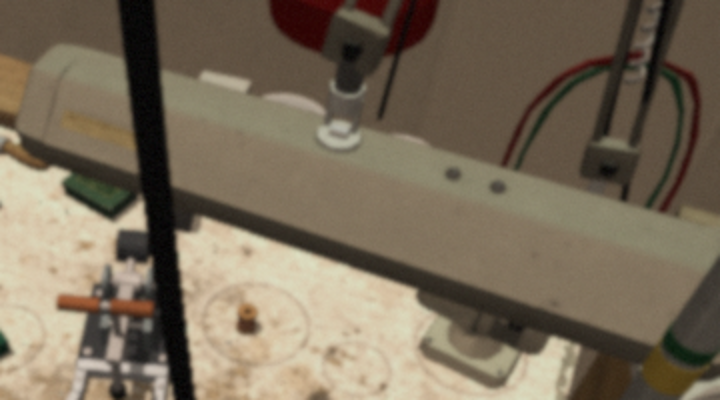

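```bash
cat >> h.py <<'E'
from scipy.spatial.transform import Rotation as R
O=np.array([.669,.1828,0]);YAW=np.radians(19.6)
ex=np.array([np.cos(YAW),np.sin(YAW),0]);ey=np.array([-np.sin(YAW),np.cos(YAW),0])
def dw(x,y,z): return O+ex*x+ey*y+[0,0,z]
def todock(p): d=np.asarray(p)-O;return np.array([d@ex,d@ey,d[2]])
def orient(al,yaw=YAW):
    e=np.array([np.cos(yaw),np.sin(yaw),0]);xt=np.array([-np.sin(yaw),np.cos(yaw),0])
    yt=np.sin(al)*e+np.array([0,0,-np.cos(al)]);return R.from_matrix(np.stack([xt,yt,np.cross(xt,yt)],1))
def rows(targets,p0=None,R0=None):
    o=robot.get_obs();p0=o['position'] if p0 is None else p0;R0=R.from_quat(o['tool_rot']) if R0 is None else R0
    for p,r in targets:
        print(np.round((R0.inv().apply(np.asarray(p)-p0))*100,2).tolist(),np.round((R0.inv()*r).as_rotvec(),3).tolist())
def st():
    o=robot.get_obs();print('t',o['time'],'pos',np.round(o['position'],4),'dock',np.round(todock(o['position']),4),'F',np.round(o['ft_force'],2),'w',round(o['grip_width'],4),'q',np.round(o['q'],2))
E
python3 - <<'E'
from h import *
rows([(dw(-.19,0,.175),orient(np.pi/4)),(dw(-.19,0,.24),orient(np.pi/4))])
E
```

```text
[-39.26, 7.23, -44.81] [-0.764, -0.55, -0.23]
[-39.28, 0.73, -44.81] [-0.764, -0.55, -0.23]
```

Request:
carry_out --pt "0.46 -3.3 0.0 -3.7 0 0 0" --pt "0.46 -6.6 0.0 -7.5 0 0 0" --pt "0.46 -9.9 0.1 -11.2 -0.1 -0.07 -0.03" --pt "0.46 -13.1 0.2 -15.0 -0.2 -0.14 -0.06" --pt "0.46 -16.4 0.3 -18.7 -0.3 -0.21 -0.09" --pt "0.46 -19.7 0.4 -22.4 -0.4 -0.28 -0.12" --pt "0.46 -23 0.5 -26.2 -0.49 -0.35 -0.15" --pt "0.46 -26.2 0.6 -29.9 -0.58 -0.42 -0.18" --pt "0.46 -29.5 0.7 -33.6 -0.67 -0.48 -0.2" --pt "0.46 -32.8 0.7 -37.4 -0.764 -0.55 -0.23" --pt "0.46 -36 0.7 -41 -0.764 -0.55 -0.23" --pt "0.46 -38 0.7 -43.4 -0.764 -0.55 -0.23" --pt "0.46 -39.28 0.7 -44.8 -0.764 -0.55 -0.23" --pt "0.46 -39.28 0.7 -44.8 -0.764 -0.55 -0.23" --pt "0.46 -39.28 0.7 -44.8 -0.764 -0.55 -0.23"

```text
time: 1.6
position: [0.4717, 0.2202, 0.281]
tool_rot: [0.56, 0.727, -0.334, -0.215]
ft_force: [0.5, 0.3, -0.6]
grip_width: 0.0401
```

```bash
python3 - <<'E'
from h import *
st()
for n in("scene","top"): cv2.imwrite(f"pics/{n}1.png",robot.camera(n)[:,:,::-1])
rows([(dw(-.19,0,.175),orient(np.pi/4))])
E
```

```text
t 1.6 pos [0.4717 0.2202 0.281 ] dock [-0.1733  0.1014  0.281 ] F [ 0.54  0.28 -0.62] w 0.0401 q [ 0.22  0.22  2.16 -1.43  0.   -0.23]
[-9.58, 7.41, 8.44] [-0.032, 0.0, -0.083]
```

View pics/scene1.png

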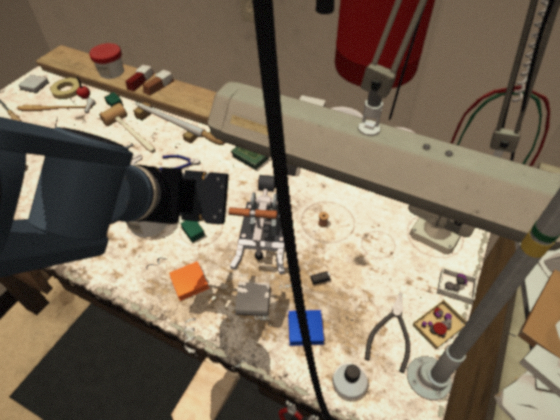

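View pics/top1.png

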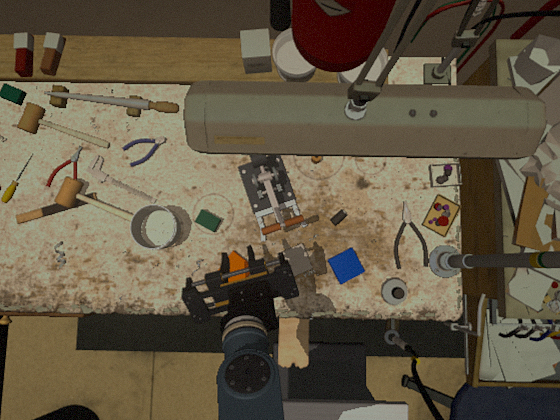

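```bash
python3 - <<'E'
from h import *
o=robot.get_obs();p=o['position']
rows([(p+[0,0,.02],orient(.1)),(dw(-.2,0,.29),orient(0.1))])
E
```

```text
[-0.12, -1.45, -1.37] [0.653, -0.028, -0.08]
[-10.33, -1.63, 1.3] [0.653, -0.028, -0.08]
```

Request:
carry_out --pt "0.46 0 -0.5 -0.5 0.11 0 -0.01" --pt "0.46 0 -1 -1 0.22 -0.01 -0.03" --pt "0.46 0 -1.5 -1.4 0.33 -0.01 -0.04" --pt "0.46 0 -1.5 -1.4 0.44 -0.02 -0.05" --pt "0.46 0 -1.5 -1.4 0.55 -0.03 -0.07" --pt "0.46 0 -1.5 -1.4 0.65 -0.03 -0.08" --pt "0.46 0 -1.5 -1.4 0.65 -0.03 -0.08"

```text
time: 2.4
position: [0.4683, 0.2233, 0.3025]
tool_rot: [0.483, 0.637, -0.498, -0.336]
ft_force: [0.7, -1.6, -1.1]
grip_width: 0.04
```

```bash
python3 - <<'E'
from h import *
st()
print(np.round(R.from_quat(robot.get_obs()['tool_rot']).as_matrix(),2))
rows([(dw(-.2,0,.29),orient(0.1)),(dw(-.2,0,.2),orient(0.3))])
E
```

```text
t 2.4 pos [0.4683 0.2233 0.3025] dock [-0.1755  0.1055  0.3025] F [ 0.68 -1.56 -1.07] w 0.04 q [ 0.25  0.22  1.81 -0.04  0.82 -1.62]
[[-0.31  0.28 -0.91]
 [ 0.95  0.04 -0.31]
 [-0.05 -0.96 -0.28]]
[-10.53, 1.13, 2.57] [0.183, -0.018, -0.057]
[-10.06, 9.76, 5.09] [-0.017, -0.012, -0.059]
```

Request:
carry_out --pt "0.46 -3.5 0.4 0.8 0 0 -0.02" --pt "0.46 -7 0.8 1.7 0 0 -0.04" --pt "0.46 -10.2 1.1 2.6 0 -0.01 -0.06" --pt "0.46 -10.2 1.1 2.6 0 -0.01 -0.06" --pt "0.46 -10.1 5.5 3.8 0 -0.01 -0.06" --pt "0.46 -10.1 9.8 5.1 0 -0.01 -0.06" --pt "0.46 -10.1 9.8 5.1 0 -0.01 -0.06"

```text
time: 3.1
position: [0.4784, 0.1137, 0.1939]
tool_rot: [0.461, 0.65, -0.491, -0.351]
ft_force: [-0.3, -0.6, -0.0]
grip_width: 0.0405
```

```bash
python3 - <<'E'
from h import *
st()
y=R.from_quat(robot.get_obs()['tool_rot']).as_matrix()[:,1];print('finger dir',y)
for n in("scene","top"): cv2.imwrite(f"pics/{n}2.png",robot.camera(n)[:,:,::-1])
E
```

```text
t 3.1 pos [0.4784 0.1137 0.1939] dock [-0.2027 -0.0012  0.1939] F [-0.26 -0.62 -0.01] w 0.0405 q [-0.06  0.36  2.    0.21  0.53 -2.13]
finger dir [ 0.25466185  0.09266361 -0.96258028]
```

View pics/scene2.png

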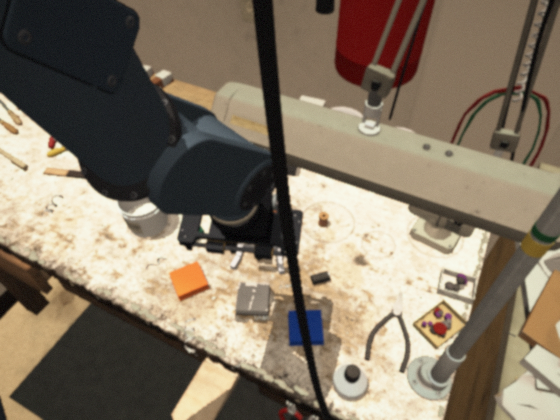

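View pics/top2.png

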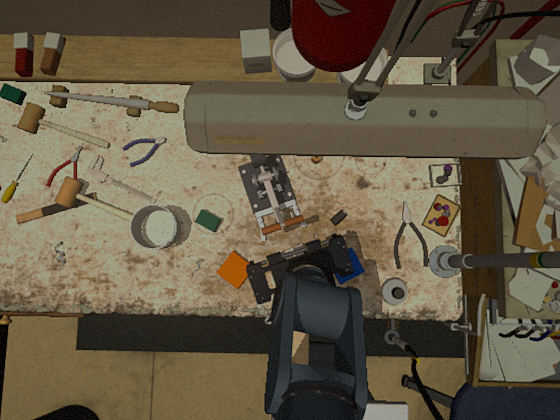

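```bash
python3 - <<'E'
from h import *
st()
L=[(dw(-.165,0,.191),orient(.27))]
for th in np.arange(0,1.03,.085):
    ph=np.arctan2(105,-125)-th
    a=.27+.33*th; n=np.array([np.cos(a),np.sin(a)]);f=np.array([np.sin(a),-np.cos(a)])
    b=.163*np.array([np.cos(ph),np.sin(ph)])+[0,.085]
    t=b-.0175*n-.006*f
    L.append((dw(t[0],0,t[1]),orient(a)))
rows(L)
E
```

```text
t 3.2 pos [0.4826 0.1137 0.1992] dock [-0.1988 -0.0026  0.1992] F [ 0.26 -0.46  0.74] w 0.0403 q [-0.06  0.36  2.    0.21  0.53 -2.13]
[0.29, 1.74, -3.01] [0.016, -0.007, -0.003]
[0.3, 2.36, -5.09] [0.016, -0.007, -0.003]
[0.31, 1.69, -6.26] [-0.012, -0.007, -0.003]
[0.31, 1.13, -7.48] [-0.04, -0.007, -0.003]
[0.32, 0.67, -8.76] [-0.068, -0.007, -0.003]
[0.33, 0.33, -10.07] [-0.096, -0.006, -0.003]
[0.34, 0.1, -11.42] [-0.124, -0.006, -0.003]
[0.34, -0.01, -12.79] [-0.152, -0.006, -0.003]
[0.35, -0.01, -14.16] [-0.18, -0.006, -0.003]
[0.36, 0.12, -15.54] [-0.208, -0.006, -0.004]
[0.37, 0.36, -16.9] [-0.236, -0.006, -0.004]
[0.38, 0.71, -18.25] [-0.264, -0.006, -0.004]
[0.39, 1.18, -19.57] [-0.292, -0.006, -0.004]
[0.4, 1.76, -20.85] [-0.32, -0.006, -0.004]
```

Request:
carry_out --pt "0.46 0.3 1.7 -3 0 0 0" --pt "0.46 0.3 2.3 -4.2 0 0 0" --pt "0.46 0.3 2.3 -5.1 0 0 0" --pt "0.46 0.3 1.7 -6.3 -0.01 0 0" --pt "0.46 0.3 1.1 -7.5 -0.04 0 0" --pt "0.46 0.3 0.7 -8.8 -0.07 0 0" --pt "0.46 0.3 0.3 -10.1 -0.1 0 0" --pt "0.46 0.3 0.1 -11.4 -0.12 0 0"

```text
time: 4.0
position: [0.5862, 0.1516, 0.232]
tool_rot: [0.486, 0.681, -0.447, -0.317]
ft_force: [-1.0, -0.2, -0.9]
grip_width: 0.0401
```

```bash
python3 - <<'E'
from h import *
st()
for n in("scene","top"): cv2.imwrite(f"pics/{n}3.png",robot.camera(n)[:,:,::-1])
L=[]
for th in np.arange(.4,1.1,.08):
    ph=np.arctan2(105,-125)-th
    a=.27+.33*th; n=np.array([np.cos(a),np.sin(a)]);f=np.array([np.sin(a),-np.cos(a)])
    b=.163*np.array([np.cos(ph),np.sin(ph)])+[0,.085]
    t=b-.0175*n-.006*f
    L.append((dw(t[0],0,t[1]),orient(a)))
rows(L)
E
```

```text
t 4.0 pos [0.5862 0.1516 0.232 ] dock [-0.0885 -0.0016  0.232 ] F [-0.97 -0.16 -0.9 ] w 0.0401 q [ 0.01  0.41  1.8   0.24  0.56 -2.08]
[0.24, 0.11, 0.69] [0.012, -0.007, -0.007]
[0.24, 0.13, -0.6] [-0.015, -0.007, -0.007]
[0.25, 0.26, -1.88] [-0.041, -0.007, -0.007]
[0.26, 0.49, -3.16] [-0.068, -0.007, -0.007]
[0.28, 0.82, -4.42] [-0.094, -0.007, -0.007]
[0.29, 1.26, -5.65] [-0.12, -0.007, -0.007]
[0.3, 1.79, -6.86] [-0.147, -0.006, -0.007]
[0.31, 2.42, -8.01] [-0.173, -0.006, -0.007]
[0.32, 3.14, -9.12] [-0.2, -0.006, -0.008]
```

View pics/top3.png

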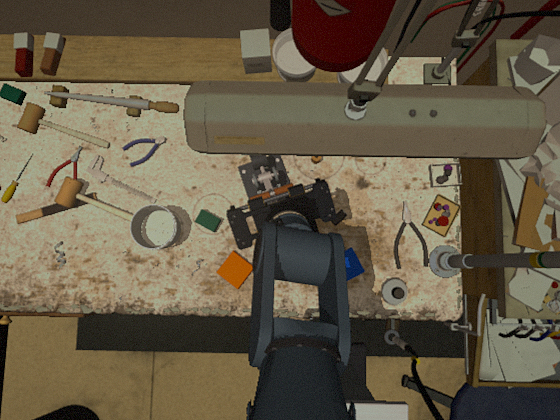

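View pics/scene3.png

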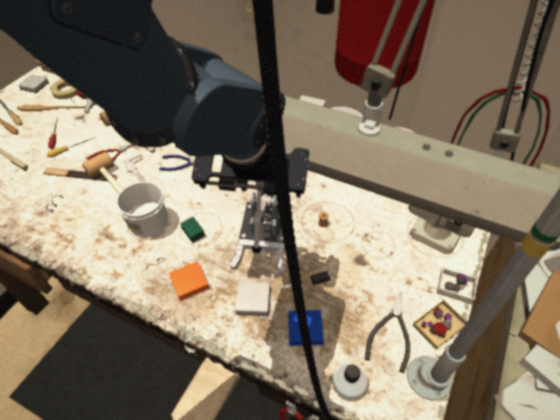

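Request:
carry_out --pt "0.46 0.2 0.1 -0.6 -0.03 0 0" --pt "0.46 0.2 0.2 -1.9 -0.07 0 0" --pt "0.46 0.2 0.5 -3.2 -0.1 0 0" --pt "0.46 0.3 0.8 -4.4 -0.13 0 0" --pt "0.46 0.3 1.2 -5.6 -0.16 0 0" --pt "0.46 0.3 1.8 -6.9 -0.2 0 0"

```text
time: 4.7
position: [0.6519, 0.1774, 0.242]
tool_rot: [0.515, 0.722, -0.377, -0.267]
ft_force: [-0.4, 0.6, -0.1]
grip_width: 0.0405
```

```bash
python3 - <<'E'
from h import *
st()
for n in("scene","top"): cv2.imwrite(f"pics/{n}4.png",robot.camera(n)[:,:,::-1])
a=cv2.imread('pics/top4.png')[120:280,200:380]; cv2.imwrite('pics/top4c.png',cv2.resize(cv2.convertScaleAbs(a,alpha=1.4),None,fx=3.7,fy=3.7))
a=cv2.imread('pics/scene4.png')[80:280,150:370]; cv2.imwrite('pics/scene4c.png',cv2.resize(cv2.convertScaleAbs(a,alpha=1.4),None,fx=3,fy=3))
E
```

```text
t 4.7 pos [0.6519 0.1774 0.242 ] dock [-0.0179  0.0006  0.242 ] F [-0.42  0.55 -0.07] w 0.0405 q [ 0.03  0.46  1.76  0.49  0.37 -2.29]
```

View pics/top4c.png

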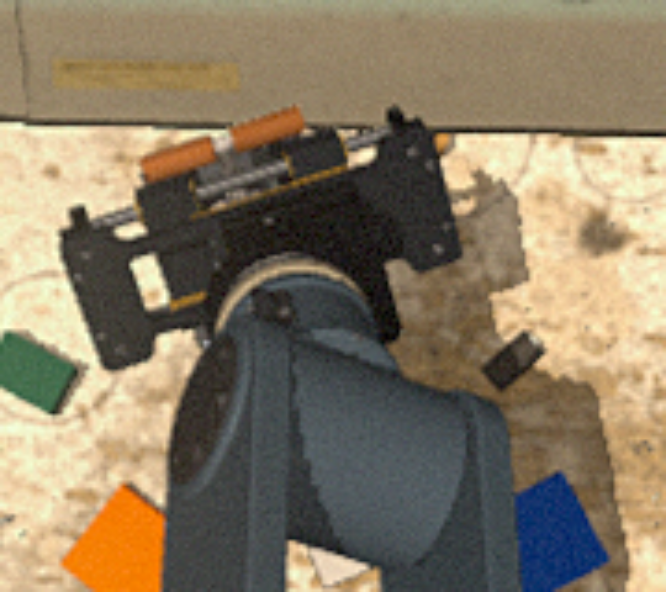

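View pics/scene4c.png

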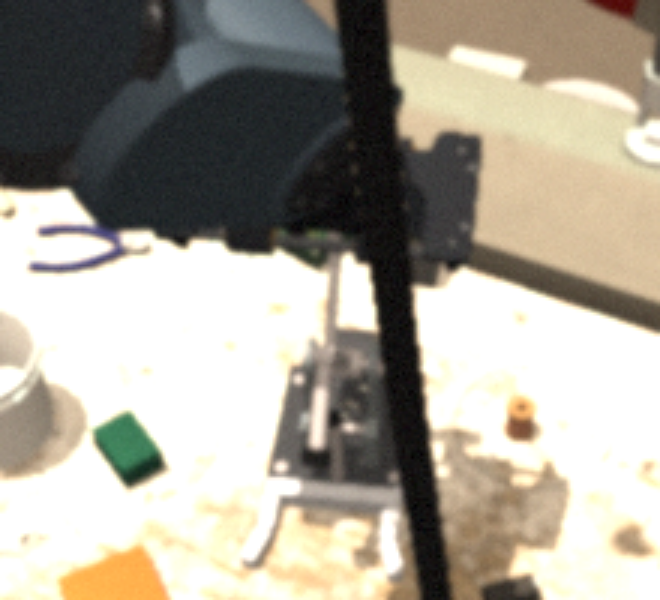

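```bash
python3 - <<'E'
from h import *
st()
print(todock(onz("top",222/3.7+200,142/3.7+120,.248)))
cv2.imwrite("pics/top5.png",robot.camera("top")[:,:,::-1])
a=cv2.imread('pics/top5.png')[120:280,200:380]; cv2.imwrite('pics/top5c.png',cv2.resize(cv2.convertScaleAbs(a,alpha=1.4),None,fx=3.7,fy=3.7))
L=[]
for th in (.9,.98,1.06,1.14):
    ph=np.arctan2(105,-125)-th
    a=.65; n=np.array([np.cos(a),np.sin(a)]);f=np.array([np.sin(a),-np.cos(a)])
    b=.163*np.array([np.cos(ph),np.sin(ph)])+[0,.085]
    t=b-.0175*n-.006*f
    L.append((dw(t[0],0,t[1]),orient(a)));print(b,t)
rows(L)
E
```

```text
t 4.8 pos [0.652  0.1772 0.2413] dock [-0.0179  0.0005  0.2413] F [-0.58 -0.27 -0.23] w 0.0402 q [ 0.03  0.46  1.76  0.49  0.37 -2.29]
[0.00736507 0.00132093 0.248     ]
[0.00454116 0.24793673] [-0.01302142  0.24212247]
[0.01754768 0.2470527 ] [-1.49074988e-05  2.41238445e-01]
[0.03044195 0.2451321 ] [0.01287936 0.23931784]
[0.04314149 0.24218719] [0.02557891 0.23637293]
[-0.06, 0.25, -0.5] [-0.043, -0.006, -0.007]
[-0.05, 1.06, -1.52] [-0.043, -0.006, -0.007]
[-0.04, 1.95, -2.47] [-0.043, -0.006, -0.007]
[-0.02, 2.92, -3.34] [-0.043, -0.006, -0.007]
```

View pics/top5c.png

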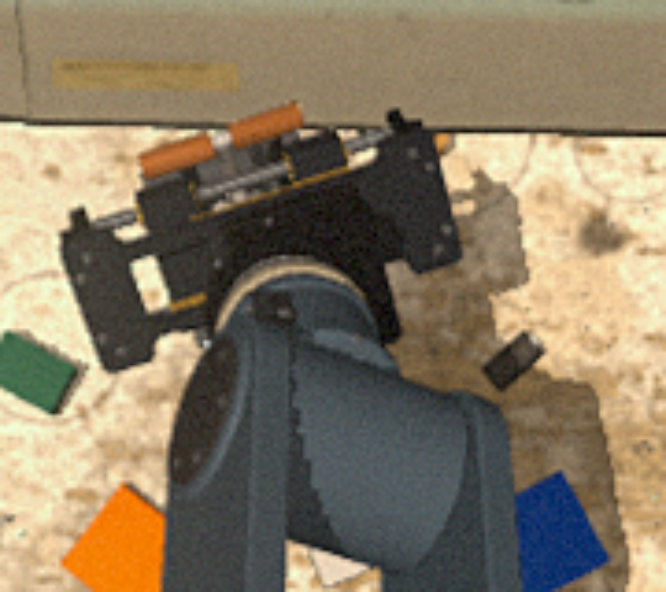

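Request:
carry_out --pt "0.46 0 0 0 0 0 0" --pt "0.46 0 0 0 0 0 0" --pt "0.46 0 0 0 0 0 0" --pt "0.46 0 0 0 0 0 0" --pt "0.46 0 0 0 0 0 0"

```text
time: 5.35
position: [0.6513, 0.1773, 0.2421]
tool_rot: [0.514, 0.722, -0.378, -0.268]
ft_force: [0.1, 0.0, -0.5]
grip_width: 0.0403
```

```bash
python3 - <<'E'
from h import *
st()
cv2.imwrite("pics/top6.png",robot.camera("top")[:,:,::-1])
a=cv2.imread('pics/top6.png')[100:280,200:380]; cv2.imwrite('pics/top6c.png',cv2.resize(cv2.convertScaleAbs(a,alpha=1.4),None,fx=3.3,fy=3.3))
E
```

```text
t 5.35 pos [0.6513 0.1773 0.2421] dock [-0.0185  0.0008  0.2421] F [ 0.11  0.01 -0.5 ] w 0.0403 q [ 0.03  0.46  1.76  0.49  0.37 -2.29]
```

View pics/top6c.png

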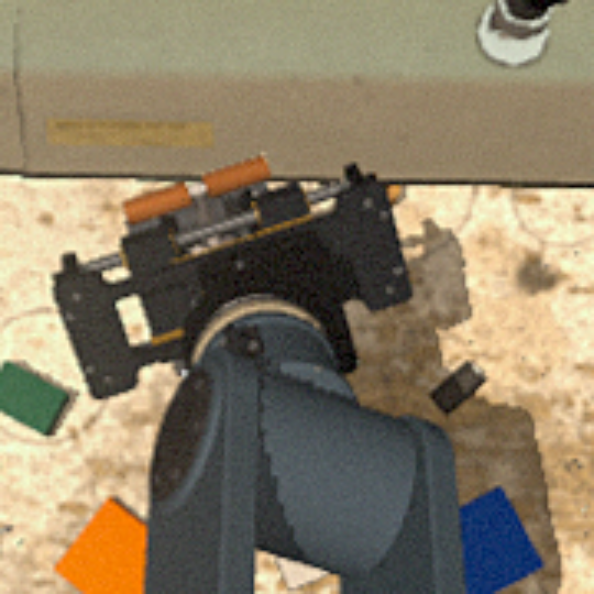

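Request:
carry_out --pt "0.46 0 0.5 -0.7 0 0 0" --pt "0.46 0 1.0 -1.5 0 0 0" --pt "0.46 0 1.0 -1.5 0 0 0"

```text
time: 5.7
position: [0.6647, 0.1823, 0.2413]
tool_rot: [0.513, 0.721, -0.38, -0.27]
ft_force: [-20.2, -10.6, 11.9]
grip_width: 0.0403
```

```bash
python3 - <<'E'
from h import *
print(todock(onz("top",197/3.3+200,188/3.3+100,.248)))
st()
cv2.imwrite("pics/top7.png",robot.camera("top")[:,:,::-1])
cv2.imwrite("pics/scene7.png",robot.camera("scene")[:,:,::-1])
a=cv2.imread('pics/top7.png')[100:280,200:380]; cv2.imwrite('pics/top7c.png',cv2.resize(cv2.convertScaleAbs(a,alpha=1.4),None,fx=3.3,fy=3.3))
E
```

```text
[0.01024906 0.00100227 0.248     ]
t 5.7 pos [0.6647 0.1823 0.2413] dock [-0.0043  0.0009  0.2413] F [-20.22 -10.59  11.92] w 0.0403 q [ 0.04  0.48  1.72  0.45  0.39 -2.23]
```

View pics/top7c.png

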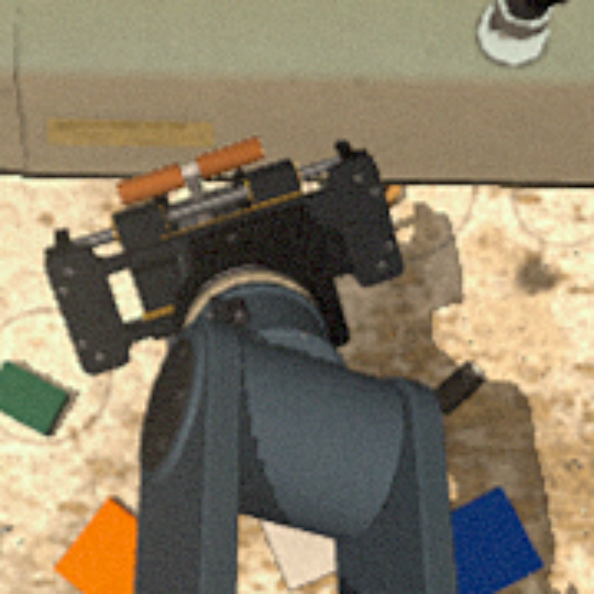

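```bash
python3 - <<'E'
from h import *
o=robot.get_obs();m=o['moment'];F=o['ft_force'];print(m,F,F@m)
# point on line of action closest to ref
r=np.cross(F,m)/(F@F);print('r',r, 'dir',F/np.linalg.norm(F))
a=cv2.imread('pics/scene7.png')[80:260,180:360]; cv2.imwrite('pics/scene7c.png',cv2.resize(cv2.convertScaleAbs(a,alpha=1.6),None,fx=3.3,fy=3.3))
E
```

```text
[-1.33392078  1.7158686  -0.86373795] [-18.40861991 -10.54493483  11.57693567] -3.5375206715756295
r [-0.01841546 -0.05366038 -0.07815957] dir [-0.76168996 -0.43631576  0.47901666]
```

View pics/scene7c.png

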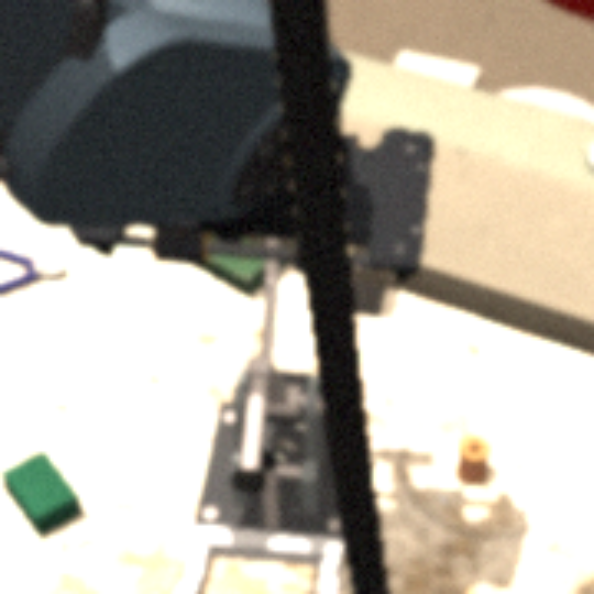

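Request:
carry_out --pt "0.46 0 -0.6 0.6 0 0 0" --pt "0.46 0 -1.2 1.0 0 0 0" --pt "0.46 0 -1.2 1.0 0 0 0"

```text
time: 6.1
position: [0.6542, 0.1784, 0.247]
tool_rot: [0.515, 0.722, -0.377, -0.267]
ft_force: [0.0, 0.6, 0.8]
grip_width: 0.0401
```

```bash
python3 - <<'E'
from h import *
print(todock(onz("top",190/3.3+200,170/3.3+100,.247)))
st()
cv2.imwrite("pics/top8.png",robot.camera("top")[:,:,::-1])
cv2.imwrite("pics/scene8.png",robot.camera("scene")[:,:,::-1])
a=cv2.imread('pics/top8.png')[100:280,200:380]; cv2.imwrite('pics/top8c.png',cv2.resize(cv2.convertScaleAbs(a,alpha=1.4),None,fx=3.3,fy=3.3))
E
```

```text
[0.0222775  0.00152441 0.247     ]
t 6.1 pos [0.6542 0.1784 0.247 ] dock [-0.0154  0.0008  0.247 ] F [0.01 0.59 0.8 ] w 0.0401 q [ 0.03  0.46  1.75  0.47  0.38 -2.26]
```

View pics/top8c.png

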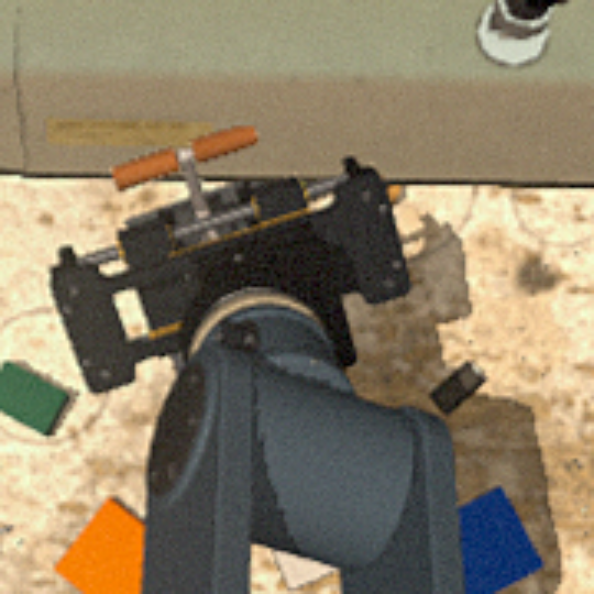

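Request:
carry_out --pt "0.46 0 -0.6 1.0 0 0 0" --pt "0.46 0 -1.2 2 0 0 0" --pt "0.46 0 -1.5 3 0 0 0" --pt "0.46 0 -1.5 3 0 0 0" --pt "0.46 0 -1.5 3 0 0 0" --pt "0.46 0 -1.5 3 0 0 0" --pt "0.46 0 -1.5 3 0 0 0"

```text
time: 6.9
position: [0.6236, 0.1676, 0.2419]
tool_rot: [0.515, 0.722, -0.377, -0.267]
ft_force: [-0.5, -0.5, 0.7]
grip_width: 0.0399
```

```bash
python3 - <<'E'
from h import *
st()
cv2.imwrite("pics/top9.png",robot.camera("top")[:,:,::-1])
cv2.imwrite("pics/scene9.png",robot.camera("scene")[:,:,::-1])
a=cv2.imread('pics/top9.png')[100:280,200:380]; cv2.imwrite('pics/top9c.png',cv2.resize(cv2.convertScaleAbs(a,alpha=1.4),None,fx=3.3,fy=3.3))
E
```

```text
t 6.9 pos [0.6236 0.1676 0.2419] dock [-0.0479  0.0009  0.2419] F [-0.54 -0.52  0.7 ] w 0.0399 q [ 0.01  0.43  1.83  0.56  0.34 -2.38]
```

View pics/top9c.png

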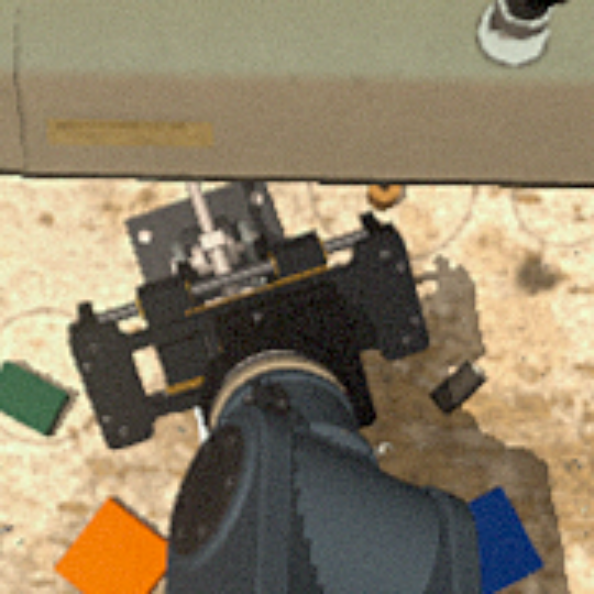

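View pics/scene9.png

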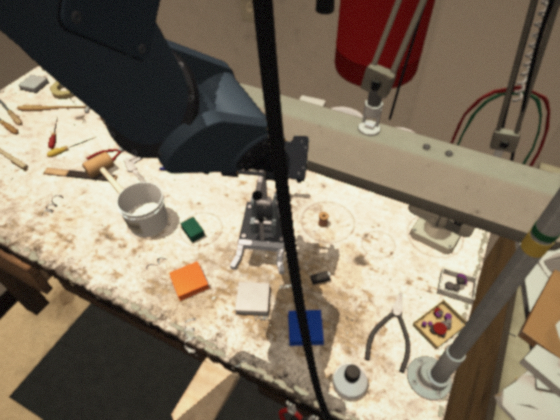

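```bash
python3 - <<'E'
from h import *
rows([(dw(-.17,0,.25),orient(.25)),(dw(-.285,-.002,.22),orient(0)),(dw(-.285,-.002,.09),orient(0)),(dw(-.285,-.002,.032),orient(0))])
E
```

```text
[-0.2, -7.64, 9.52] [0.359, -0.007, -0.006]
[-0.49, -11.76, 20.66] [0.609, -0.007, -0.005]
[-0.46, -1.1, 28.1] [0.609, -0.007, -0.005]
[-0.45, 3.66, 31.42] [0.609, -0.007, -0.005]
```

Request:
carry_out --pt "0.3 0 -2 2.4 0.09 0 0" --pt "0.3 0 -4 4.8 0.18 0 0" --pt "0.3 -0.1 -6 7.2 0.27 0 0" --pt "0.3 -0.2 -7.6 9.5 0.36 0 0" --pt "0.3 -0.3 -9 13.2 0.45 0 0" --pt "0.3 -0.4 -10.4 17 0.53 0 0" --pt "0.3 -0.5 -11.8 20.7 0.61 0 0" --pt "0.3 -0.5 -11.8 20.7 0.61 0 0" --pt "0.3 -0.5 -8 23.2 0.61 0 0" --pt "0.3 -0.5 -4.5 25.7 0.61 0 0" --pt "0.3 -0.5 -1.1 28.1 0.61 0 0" --pt "0.3 -0.5 -1.1 28.1 0.61 0 0" --pt "0.3 -0.5 -1.1 28.1 0.61 0 0"

```text
time: 8.3
position: [0.4013, 0.0849, 0.0898]
tool_rot: [-0.41, -0.575, 0.577, 0.41]
ft_force: [0.3, -0.5, 0.6]
grip_width: 0.0265
```

```bash
python3 - <<'E'
from h import *
st()
cv2.imwrite("pics/top10.png",robot.camera("top")[:,:,::-1])
cv2.imwrite("pics/scene10.png",robot.camera("scene")[:,:,::-1])
print(np.round(R.from_quat(robot.get_obs()['tool_rot']).as_matrix(),3))
rows([(dw(-.285,-.002,.09),orient(0)),(dw(-.285,-.002,.032),orient(0))])
a=cv2.imread('pics/top10.png')[130:310,180:380]; cv2.imwrite('pics/top10c.png',cv2.resize(cv2.convertScaleAbs(a,alpha=1.4),None,fx=3.3,fy=3.3))
E
```

```text
t 8.3 pos [0.4013 0.0849 0.0898] dock [-0.285  -0.0024  0.0898] F [ 0.26 -0.46  0.59] w 0.0265 q [-0.06  0.57  2.09 -0.01  0.48 -1.96]
[[-0.328  0.004 -0.945]
 [ 0.945 -0.003 -0.328]
 [-0.004 -1.    -0.003]]
[0.09, 0.19, 0.12] [0.003, -0.008, -0.004]
[0.11, 5.99, 0.14] [0.003, -0.008, -0.004]
```

View pics/top10c.png

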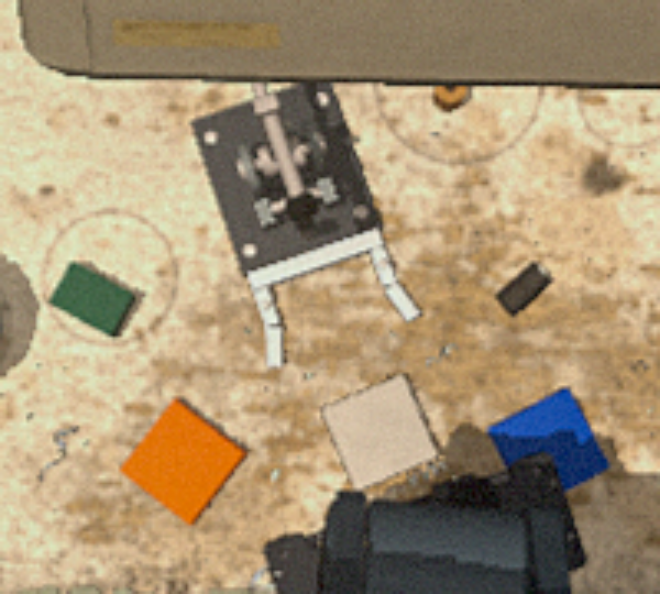

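View pics/scene10.png

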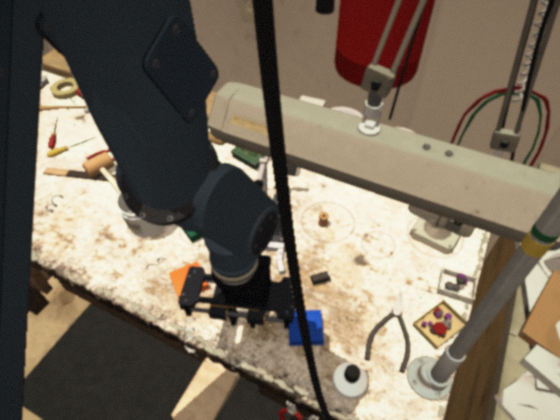

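```bash
python3 - <<'E'
from h import *
np.set_printoptions(precision=4,suppress=True)
C=lambda u,v:(u/3.3+180-.35,v/3.3+130-.35)
for n,p,z in [('stopfrontL',(250,288),.018),('stopfrontR',(382,248),.018),('stoprearL',(248,270),.018),('stoprearR',(378,230),.018),('gLin',(283,315),.015),('gRin',(376,286),.015),('tipLin',(283,364),.015),('tipLout',(267,366),.015),('tipRout',(421,312),.015),('tipRin',(403,319),.015),('b1',(404,374),.02),('b2',(439,459),.02),('b3',(358,489),.02),('b4',(321,408),.02)]:
    print(n,todock(onz("top",*C(*p),z))*1000)
E
```

```text
stopfrontL [-74.0621  53.0172  18.    ]
stopfrontR [-76.9413 -48.2563  18.    ]
stoprearL [-60.9718  50.2771  18.    ]
stoprearR [-63.3452 -49.753   18.    ]
gLin [-100.3603   36.3437   15.    ]
gRin [-101.8724  -35.2023   15.    ]
tipLin [-134.4494   47.6041   15.    ]
tipLout [-132.1067   59.1484   15.    ]
tipRout [-130.5604  -60.3626   15.    ]
tipRin [-131.2206  -46.1798   15.    ]
b1 [-169.7013  -33.667    20.    ]
b2 [-235.7389  -37.8663   20.    ]
b3 [-237.3956   24.4425   20.    ]
b4 [-173.7961   31.3393   20.    ]
```

Request:
carry_out --pt "0.3 0.1 3 0 0 -0.008 0" --pt "0.3 0.1 5 0 0 -0.008 0" --pt "0.3 0.1 6 0 0 -0.008 0" --pt "0.3 0.1 6 0 0 -0.008 0" --pt "0.3 0.1 6 -1.2 0 -0.008 0" --pt "0.3 0.1 6 -2.4 0 -0.008 0" --pt "0.3 0.1 6 -3.6 0 -0.008 0" --pt "0.3 0.1 6 -4.5 0 -0.008 0" --pt "0.3 0.1 6 -5.4 0 -0.008 0" --pt "0.3 0.1 6 -6.3 0 -0.008 0" --pt "0.3 0.1 6 -7.2 0 -0.008 0" --pt "0.3 0.1 6 -8.1 0 -0.008 0" --pt "0.3 0.1 6 -9 0 -0.008 0" --pt "0.3 0.1 6 -9 0 -0.008 0"

```text
time: 9.8
position: [0.4842, 0.1154, 0.0313]
tool_rot: [-0.407, -0.577, 0.579, 0.408]
ft_force: [-4.1, 0.6, 2.5]
grip_width: 0.0264
```

```bash
python3 - <<'E'
from h import *
st()
cv2.imwrite("pics/top11.png",robot.camera("top")[:,:,::-1])
a=cv2.imread('pics/top11.png')[130:310,180:380]; cv2.imwrite('pics/top11c.png',cv2.resize(cv2.convertScaleAbs(a,alpha=1.4),None,fx=3.3,fy=3.3))
rows([(dw(-.1515,0,.032),orient(0))])
E
```

```text
t 9.8 pos [0.4842 0.1154 0.0313] dock [-0.1967 -0.0015  0.0313] F [-4.09  0.63  2.54] w 0.0264 q [ 0.01  0.74  1.9  -0.    0.51 -1.9 ]
[0.16, -0.1, -4.52] [-0.003, 0.0, -0.002]
```

View pics/top11c.png

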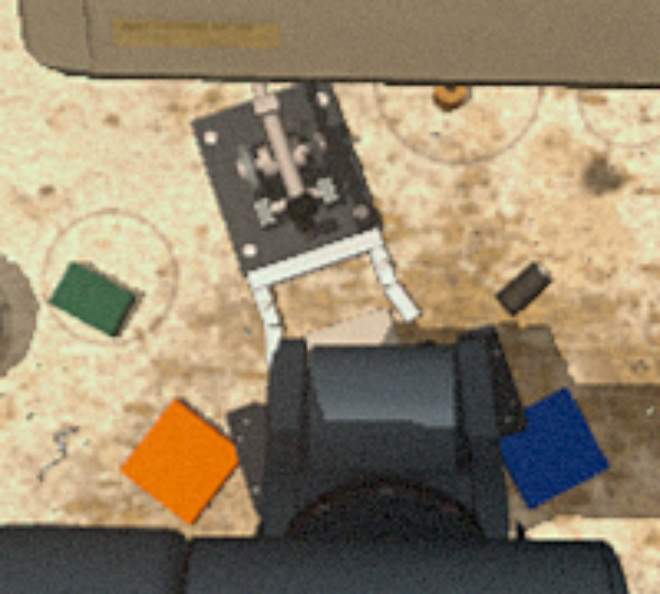

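Request:
carry_out --pt "0.3 0.1 0 -0.8 0 0 0" --pt "0.3 0.1 0 -1.6 0 0 0" --pt "0.3 0.1 0 -2.4 0 0 0" --pt "0.3 0.1 0 -3.2 0 0 0" --pt "0.3 0.1 0 -3.8 0 0 0" --pt "0.3 0.1 0 -3.8 0 0 0"

```text
time: 10.45
position: [0.5198, 0.1289, 0.0305]
tool_rot: [-0.407, -0.576, 0.579, 0.408]
ft_force: [-3.8, -0.4, 3.2]
grip_width: 0.0263
```

```bash
python3 - <<'E'
from h import *
st()
cv2.imwrite("pics/top12.png",robot.camera("top")[:,:,::-1])
a=cv2.imread('pics/top12.png')[180:260,230:330]; cv2.imwrite('pics/top12c.png',cv2.resize(cv2.convertScaleAbs(a,alpha=1.4),None,fx=7,fy=7,interpolation=cv2.INTER_CUBIC))
E
```

```text
t 10.45 pos [0.5198 0.1289 0.0305] dock [-0.1586 -0.0008  0.0305] F [-3.84 -0.44  3.16] w 0.0263 q [ 0.04  0.76  1.8  -0.    0.59 -1.87]
```

View pics/top12c.png

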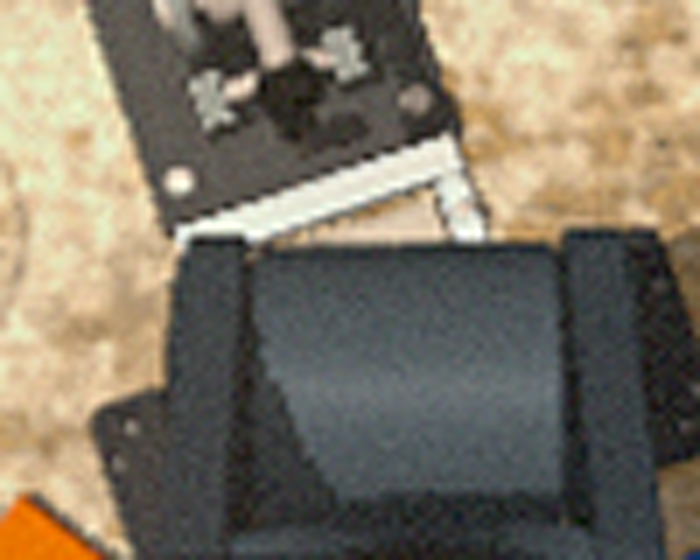

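Almost home; a small gap remains. I continue in small steps until the force rises.

Request:
carry_out --pt "0.3 0 0 -0.3 0 0 0" --pt "0.3 0 0 -0.6 0 0 0" --pt "0.3 0 0 -0.8 0 0 0" --pt "0.3 0 0 -0.8 0 0 0"

```text
time: 10.9
position: [0.5238, 0.1305, 0.0301]
tool_rot: [-0.405, -0.575, 0.581, 0.41]
ft_force: [-10.6, -4.7, 8.0]
grip_width: 0.0261
```

Request:
carry_out --pt "0.3 0 0 -0.2 0 0 0" --pt "0.3 0 0 -0.3 0 0 0" --pt "0.3 0 0 -0.3 0 0 0"

```text
time: 11.2
position: [0.5239, 0.1307, 0.0301]
tool_rot: [-0.404, -0.573, 0.583, 0.411]
ft_force: [-13.5, -8.7, 12.0]
grip_width: 0.0259
```

```bash
python3 - <<'E'
from h import *
st()
E
```

```text
t 11.2 pos [0.5239 0.1307 0.0301] dock [-0.1542 -0.0005  0.0301] F [-13.49  -8.72  12.  ] w 0.0259 q [ 0.04  0.76  1.78 -0.01  0.61 -1.87]
```

Request:
carry_out --pt "0.3 0 0 1 0 0 0" --pt "0.3 0 0 3 0 0 0" --pt "0.3 0 0 6 0 0 0" --pt "0.3 0 -1 9 0 0 0" --pt "0.3 0 -4 12 0 0 0" --pt "0.3 0 -8 13 0 0 0" --pt "0.3 0 -8 13 0 0 0"

```text
time: 11.9
position: [0.4109, 0.0888, 0.1136]
tool_rot: [0.411, 0.579, -0.576, -0.405]
ft_force: [1.3, -0.2, -0.3]
grip_width: 0.026
```

```bash
python3 - <<'E'
from h import *
st()
for n in("scene","top"): cv2.imwrite(f"pics/{n}13.png",robot.camera(n)[:,:,::-1])
a=cv2.imread('pics/top13.png')[160:260,230:330]; cv2.imwrite('pics/top13c.png',cv2.resize(cv2.convertScaleAbs(a,alpha=1.4),None,fx=6,fy=6,interpolation=cv2.INTER_CUBIC))
E
```

```text
t 11.9 pos [0.4109 0.0888 0.1136] dock [-0.2746 -0.002   0.1136] F [ 1.28 -0.2  -0.35] w 0.026 q [-0.05  0.51  2.06 -0.    0.55 -1.96]
```

View pics/top13c.png

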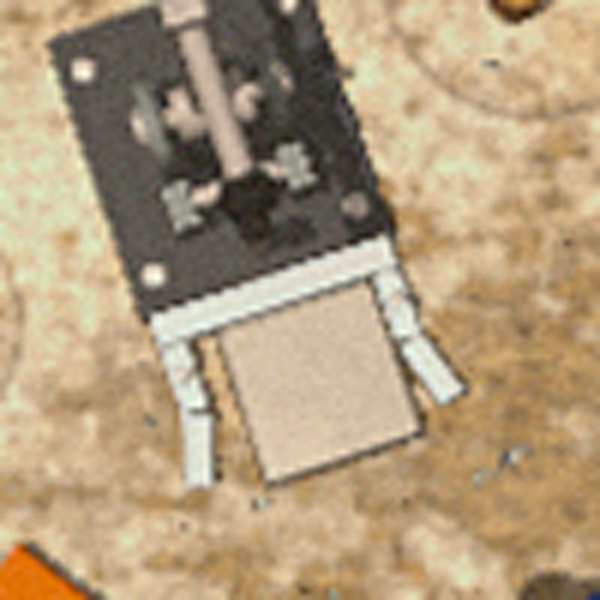

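View pics/scene13.png

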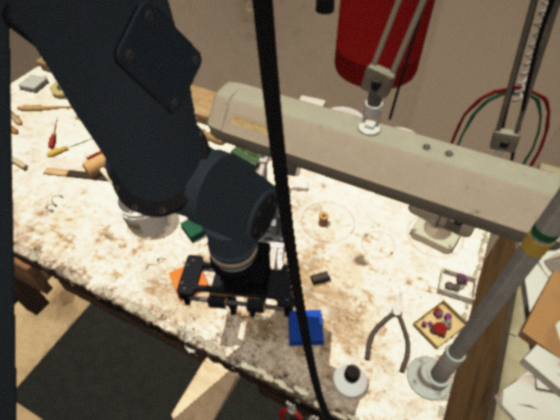

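View pics/top13.png

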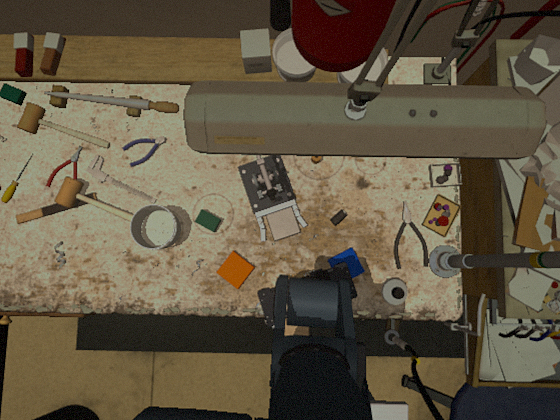

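```bash
python3 - <<'E'
from h import *
np.set_printoptions(precision=1,suppress=True)
C=lambda u,v:(u/6+230-.42,v/6+160-.42)
B=[]
for n,p,z in [('stopL',(165,345),.018),('stopR',(397,264),.018),('fL',(220,331),.02),('fR',(367,280),.02),('rR',(425,433),.02),('rL',(267,484),.02),('tipLin',(213,484),.015),('tipRin',(438,402),.015)]:
    q=todock(onz("top",*C(*p),z))*1000;print(n,q)
    if n in('fL','fR','rR','rL'):B.append(q)
print('centre',np.mean(B,0))
a=cv2.imread('pics/top0.png').astype(int);b=cv2.imread('pics/top13.png').astype(int)
for n,(x0,y0,x1,y1) in dict(wax=(190,202,228,236),eyeglass=(326,204,352,228),spool=(308,156,330,168),orange=(212,245,262,292)).items():
    print(n,np.abs(a-b)[y0:y1,x0:x1].mean())
E
```

```text
stopL [-75.7  49.3  18. ]
stopR [-74.4 -50.   18. ]
fL [-77.6  26.5  20. ]
fR [-76.9 -36.3  20. ]
rR [-142.9  -38.6   20. ]
rL [-142.1   27.9   20. ]
tipLin [-134.9   48.6   15. ]
tipRin [-132.4  -47.8   15. ]
centre [-109.9   -5.1   20. ]
wax 6.868163054695563
eyeglass 5.947115384615385
spool 6.838383838383838
orange 6.6422695035461
```

Request:
carry_out --pt "0.3 0 -4 0 0 0 0" --pt "0.3 4 -8 0 0 0 0" --pt "0.3 8 -12 0 0 0 0" --pt "0.3 12 -14 0 0 0 0" --pt "0.3 16 -14 0 0 0 0" --pt "0.3 20 -14 0 0 0 0" --pt "0.3 24 -14 0 0 0 0" --pt "0.3 24 -14 0 0 0 0" --pt "0.3 24 -14 0 0 0 0"

```text
time: 12.9
position: [0.3288, 0.3167, 0.2486]
tool_rot: [-0.407, -0.577, 0.579, 0.406]
ft_force: [-0.9, -0.4, 0.2]
grip_width: 0.0256
```

```bash
python3 - <<'E'
from h import *
st()
for n in("scene","top"): cv2.imwrite(f"pics/{n}14.png",robot.camera(n)[:,:,::-1])
a=cv2.imread('pics/top14.png')[140:300,180:380];b=cv2.imread('pics/scene14.png')[130:330,180:360]
cv2.imwrite('pics/c14.png',np.hstack([cv2.resize(a,(440,352)),cv2.resize(cv2.convertScaleAbs(b,alpha=1.2),(317,352))]))
A=cv2.imread('pics/top0.png').astype(int);B=cv2.imread('pics/top14.png').astype(int)
print(np.abs(A-B)[244:288,325:368].mean())
E
```

```text
t 12.9 pos [0.3288 0.3167 0.2486] dock [-0.2755  0.2403  0.2486] F [-0.92 -0.44  0.19] w 0.0256 q [ 0.52  0.3   1.84 -0.    1.01 -1.39]
3.9436222692036647
```

View pics/c14.png

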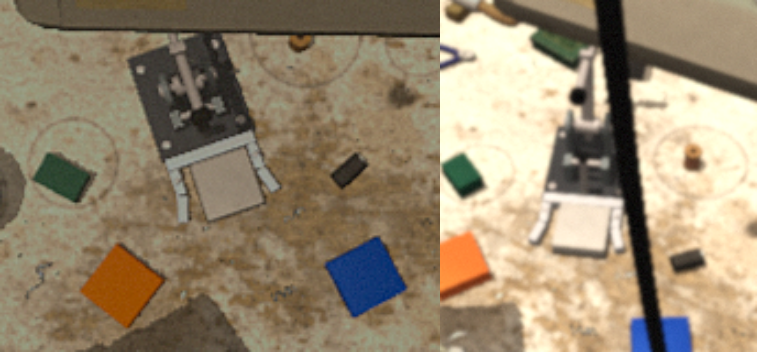

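The block sits flush against the back stop, the hold-down arm is up, and the bystanders and look-alikes have not moved. I'm handing it in.

```bash
python3 - <<'E'
from rig import robot
print(robot.hand_in())
E
```

```text
the job is handed in; nothing more can be done
None
```

The hold-down arm is up and staying up by itself, and the block is home against the back stop. I handed in at about 13 s.

- **Hold-down arm:** I pushed the crossbar up past balance with the two fingers either side of its stalk. It then swung back by itself and was still raised in the last pictures of both cameras.
- **Block:** I pushed the bare grey steel block along the bench into the dock. It stopped firm, and pushing harder (about 20 N) did not move it further. In the last top-view measurement its rear face is at about -142.5 mm against -142 nominal. Its centre is at about -110 mm against -108.5, which is within the measuring error. It sits about 5 mm to the right of the dock's centreline, inside the guides.
- **Bystanders:** the wax, spool, eyeglass and the orange and blue blocks look unchanged from the first picture. At hand-in the robot was clear of everything.

**What did not go smoothly:**
- My first tilted approach ran the wrist into its joint limits, so I backed out and used a smaller tilt.
- Near the end of the hold-down push the wrist force rose to about 26 N for a moment. I could not tell for certain what was touched; most likely a fingertip met the lamp shade. I backed off at once.
- The pictures put the lamp shade in the crossbar's path, but the arm swung past it anyway. The lamp hides the raised crossbar from above, so I judged the raised arm by its boom rather than by a measured angle.

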